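# Cover the bracket pots

## Robot

A 6-joint arm with a two-finger parallel gripper is mounted at the origin on a cart in front of the work surface, level with it; the furniture and walls round the work are solid. World frame = base frame: x ahead of the robot, y to its left, z up, the work surface at z = 0. Lengths are in m, angles in degrees, forces in N, time in s.
With the tool pointing down it reaches from about 0.375 to 0.9 m from the base axis. Payload 3.1 kg.
Tool frame: the origin (TCP) lies on the centre line of the jaws, within the pads' length; the fingertips stand 25 mm ahead of it and the grasp point (between the pads) lies 6 mm ahead of it; z points along the fingers, y is the line along which they close (so a half turn about z gives the same grasp; the last joint's range is limited). The gripper opens to 87 mm and grips with 3 to 60 N. Pads are 19 mm wide; open, the fingers measure 117 mm over their backs; the gripper's body (75 mm by 190 mm) begins 51 mm behind the grasp point.
Start: joints at [-10.227, 30.224, 82.088, -0, 67.689, -10.227], TCP at [0.625, 0, 0.21] pointing down, gripper open.
Joint ranges: [-176.69, 176.69], [-43.24, 126.21], [12.49, 139.97], [-82, 262], [0, 151.66], [-163.58, 163.58]. Speed limits (degrees/s): [159.86, 159.86, 180, 180, 180, 180].

## Interface

Orientations are given as a 3x3 rotation matrix whose columns are the frame's x, y, z axes.
In Python, from rig import * gives the robot as it stands.
- The arm moves only by the tool step_arm, never from a script. Its argument "steps" is a list of rows, each a list of 7 numbers: the shift along the tool's x, y, z normalised to -1 to 1, where 1 is 0.3 m, then the turn, a rotation vector about the tool's x, y, z normalised to -1 to 1, where 1 is 45 degrees, then the gripper's target within -1 to 1 (shut at 1, half-way at 0, fully open at -1). A call has 1 to 8 rows; each row is the pose to reach, as a shift and turn from the pose commanded when the call began, along the tool's axes at that moment; what a row does not reach only later rows make up. A row lasts 1/12 s, in which the tool goes at most 41.7 mm and 7.16 degrees, less where a joint would pass 70% of its speed; a pose out of reach is approached as far as the arm can. A call with a number of a shift or a turn outside -1 to 1 is refused whole. A call with a gripper value outside its range is refused whole. The fingers move at their own pace and stop on an object; the grip force is fixed at half the most. Time passes only in rows, so rows that repeat a pose let the fingers close. It gives the time, the measured TCP pose, the force, the opening and the grip force at its end, in the units of the state.
- read_state(): the state, without advancing time (a new reading comes with each control period).
- capture(name): name is "scene" or "side" or "wrist"; returns a dict with "image" (384x512x3 uint8, red, green, blue), "vertical_fov" (degrees; the focal length in pixels is half the picture's height over the tangent of half this angle, whatever the lens; pixels are square), "cx", "cy" (the principal point, pixels), "world_from_camera" (4x4, takes a point from camera to world coordinates); the wrist camera has in their place "T_tool_cam" (4x4, takes a point from camera to tool coordinates, whose origin is the TCP and whose axes are the flange's). Camera axes: x right, y down, z forward; pixel columns grow to the right and rows downward; lengths in m; the calibration is good to about 2 mm. The wrist camera is an equidistant fisheye: a pixel r from the principal point sees the ray r / f radians off the axis. A picture is of the moment at which its call begins: read the wrist's pose just before it. There is no depth.
- hand_in(): hands the job in; it is judged then, once.
The state is a dict: "time_s": time; "joint_positions": joint angles; "qvel": joint speeds; "tau": joint torques, N m; "position": TCP position; "tcp_rot": TCP orientation; "force": force on the tool from outside, world axes, zero at the start; "moment": the same for the moment, N m; "opening": opening from 0.0 (shut) to 1.0 (fully open); "grasp_force": force on a finger pad.
Only numpy, scipy, OpenCV 4.12 (cv2) and the standard library are available. Lean on these libraries where they do the work, as an engineer would, in place of code of your own. Each camera call takes 0.05 s, during which the arm holds its last target. There are 200 camera calls.

## Task

Close the two white pots of small orthodontic parts for the night: pick up the two flat steel covers that lie on the worktop and lay each one flat on the pot it belongs to, the larger cover on the wider pot and the smaller cover on the narrower one, centred so that no gap is left at the mouth. Leave the pots standing where they are and the other things in their places.

Things in the scene. Friction and masses are not known exactly. Their poses are not given: they have to be found in the camera images.
- big_pot: Wider open pot, white ceramic, loose, about 0.2 kg: round, 56 mm outside diameter, 28 mm high, mouth 44 mm across (wall 6 mm, flat rim); a few steel molar bands lie on its floor and are fixed there. Origin: centre of its underside, z up.
- small_pot: Narrower open pot, white ceramic, loose, about 0.15 kg: round, 38 mm outside diameter, 28 mm high, mouth 26 mm across (wall 6 mm, flat rim); tiny steel brackets lie on its floor and are fixed there. Origin: centre of its underside, z up.
- big_cover: Larger cover: a flat dark steel disc, 60 mm diameter, 6 mm thick, about 0.1 kg, with a plain straight edge and no knob, lying flat on the worktop; a fine ring near the edge of its top is mere decoration. Origin: centre of its underside, z up.
- small_cover: Smaller cover: a flat dark steel disc, 42 mm diameter, 6 mm thick, about 0.05 kg, otherwise like the larger one; it would fall into the wider pot. Origin: centre of its underside, z up.
- dappen_dish: Bystander: octagonal glass dish, 31 mm wide, 26 mm high, behind the pots. Origin: centre of its underside.
- syringe: Bystander: resin syringe lying on the worktop right of the covers, 109 mm long (its x axis), 24 mm wide, 11 mm high. Origin: middle of its underside.
- mouth_mirror: Bystander: dental mouth mirror lying on the worktop left of the covers, 142 mm long (its x axis), 22 mm wide, 9 mm high. Origin: middle of its underside.
Mind the look-alikes: they are no part of the job. What is shaped like the big_cover but red is not meant.

How it is judged (in metres and radians):
At the end, for the whole second after the job is handed in: The larger cover lies at rest and released on the wider pot's rim and the smaller cover on the narrower pot's rim, each flat (within 0.08 rad) and within 8 mm of the pot's centre, so that the mouth is fully covered; both pots stand upright within 30 mm of where they stood (horizontal distance between big_cover and big_pot below 0.008 m and z of big_cover in the frame of big_pot between 0.025 and 0.032 m and angle between the z axis of big_cover and the z axis of big_pot, either way round below 0.08 rad and angle between each of big_pot, small_pot's own z axis and vertical below 0.08 rad and distance of each of big_pot, small_pot from where it was at the start of the episode below 0.03 m and linear speed of each of big_cover, small_cover below 0.02 m/s and contact force between each of big_cover, small_cover and the fingers below 0.1 N and contact force between big_cover and big_pot above 0.05 N and horizontal distance between small_cover and small_pot below 0.008 m and z of small_cover in the frame of small_pot between 0.025 and 0.032 m and angle between the z axis of small_cover and the z axis of small_pot, either way round below 0.08 rad and contact force between small_cover and small_pot above 0.05 N); the robot touches nothing.
It fails at once if the glass dish is moved more than 30 mm (distance of dappen_dish from where it was at the start of the episode above 0.03 m).
It fails at once if the syringe is moved more than 30 mm (distance of syringe from where it was at the start of the episode above 0.03 m).
It fails at once if the mouth mirror is moved more than 30 mm (distance of mouth_mirror from where it was at the start of the episode above 0.03 m).
It also fails if it takes over 53 s, if anything falls off the work surface, if the arm or the gripper's body presses on something with over 40 N, if the wrist force passes 120 N, or if a joint passes its speed limit or range.

## Working session

There is one attempt and no reset: what is moved stays moved. The work goes in short steps, Python scripts to look and compute and a tool call to move; the robot and the scene stay as the last step left them, time stands still between calls to the robot, and variables do not carry over. Pictures are saved under pics/ and viewed, at most 10 in all, crops included, and the job is handed in when it is done.

Besides the shell and the picture viewer there is one more tool, called in YAML: its name, and indented under it one key for each argument. step_arm: Moves the arm, as the interface text tells. Scaled input: -1 to 1 covers 0.3 m each way for a shift and 45 degrees each way for a turn. Its arguments: {"type":"object","properties":{"steps":{"type":"array"}},"required":["steps"]}

```bash
mkdir -p pics
cat > h.py <<'E'
from rig import *
import numpy as np, cv2
def K(c):
    h=c["image"].shape[0]; return h/2/np.tan(np.radians(c["vertical_fov"])/2)
def cap(n,fn=None):
    s=read_state(); c=capture(n); c["s"]=s
    if fn: cv2.imwrite("pics/"+fn+".png",c["image"][:,:,::-1])
    return c
def ray(c,u,v):
    f=K(c)
    if "T_tool_cam" in c:
        x,y=u-c["cx"],v-c["cy"]; r=np.hypot(x,y)+1e-9; a=r/f
        d=np.array([x/r*np.sin(a),y/r*np.sin(a),np.cos(a)])
        T=np.eye(4);T[:3,:3]=c["s"]["tcp_rot"];T[:3,3]=c["s"]["position"];T=T@c["T_tool_cam"]
    else:
        d=np.array([(u-c["cx"])/f,(v-c["cy"])/f,1]);T=np.array(c["world_from_camera"])
    return T[:3,3],T[:3,:3]@d
def onz(c,u,v,z):
    o,d=ray(c,u,v); return o+d*(z-o[2])/d[2]
E
python3 - <<'E'
from h import *
s=read_state();print({k:s[k] for k in("time_s","position","tcp_rot","force","opening")})
a=[cap(n) for n in("scene","side","wrist")]
for c in a: print(c["vertical_fov"],c["cx"],c["cy"],c.get("world_from_camera",c.get("T_tool_cam")))
im=np.hstack([cv2.resize(a[0]["image"],(800,600))])
cv2.imwrite("pics/scene.png",im[:,:,::-1])
cv2.imwrite("pics/wrist.png",cv2.resize(a[2]["image"],(800,600))[:,:,::-1])
E
```

```text
{'time_s': 0.0, 'position': array([6.24249840e-01, 1.54650990e-04, 2.08964555e-01]), 'tcp_rot': array([[ 2.16134603e-06,  9.99997736e-01, -2.12804683e-03],
       [ 9.99999940e-01, -1.42178838e-06,  3.47530293e-04],
       [ 3.47526481e-04, -2.12804745e-03, -9.99997675e-01]]), 'force': array([ 0.30860373, -0.32554555,  0.00437071]), 'opening': 0.9978418797879636}
57.14853372254429 251.35787599918623 198.5496931798651 [[ 0.75148176 -0.27579046  0.5993453   0.01527461]
 [-0.65966819 -0.29945348  0.68932249 -0.63817361]
 [-0.01063254 -0.91338231 -0.40696402  0.39326322]
 [ 0.          0.          0.          1.        ]]
51.06634117029343 261.3649163767725 186.95309608537826 [[-0.99531233 -0.07431383  0.06189367  0.4656492 ]
 [-0.09599082  0.68103094 -0.72593569  0.62301769]
 [ 0.01179556 -0.72847397 -0.68497193  0.67409172]
 [ 0.          0.          0.          1.        ]]
65.70646984690485 261.22183474065974 192.94352217894362 [[-1.34373292e-03 -9.68589708e-01 -2.48660756e-01  6.95183538e-02]
 [ 9.99998923e-01 -1.15496721e-03 -9.05016631e-04 -9.72281041e-04]
 [ 5.89394775e-04 -2.48661705e-01  9.68590217e-01 -1.75655471e-01]
 [ 0.00000000e+00  0.00000000e+00  0.00000000e+00  1.00000000e+00]]
```

View pics/scene.png

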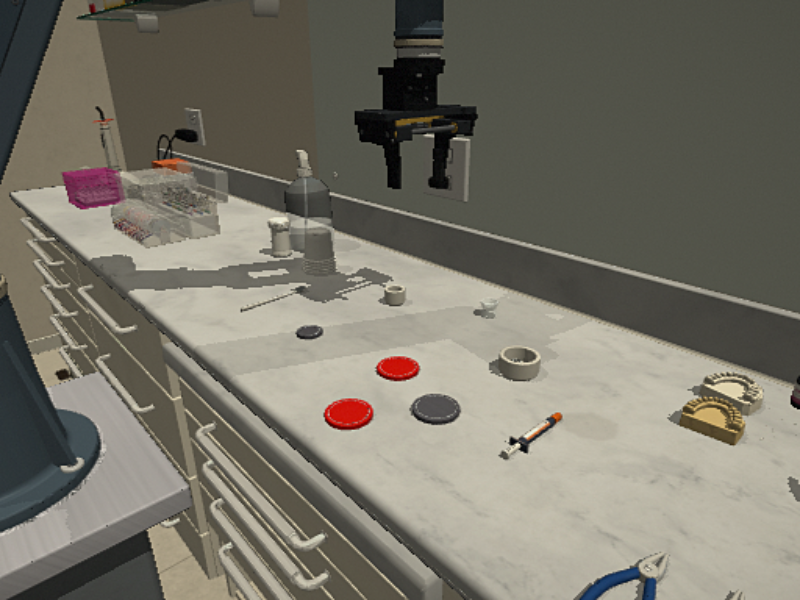

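View pics/wrist.png

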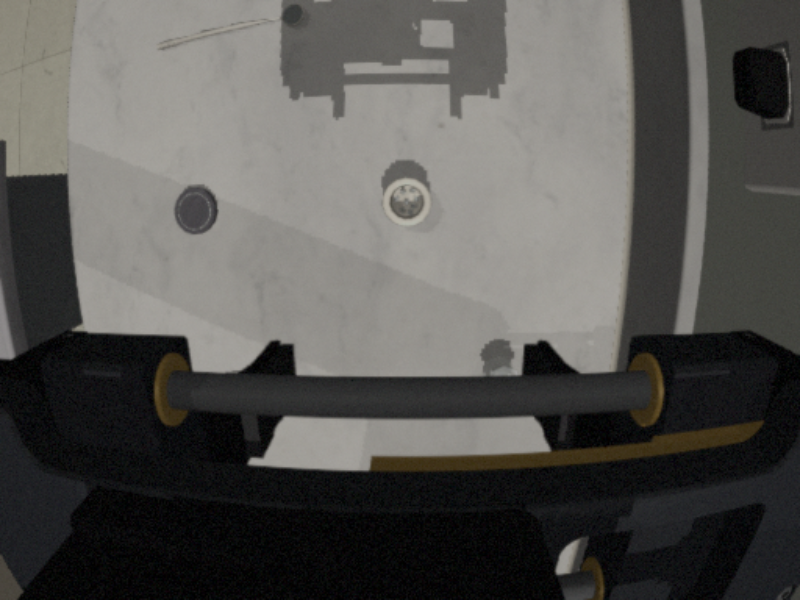

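The scene view (800 px scale) has four discs:
- Red at (349,413) and red at (398,368): look-alikes, excluded by colour.
- Dark grey at (436,408): the larger dark disc, so big_cover.
- Dark grey at (309,331): small_cover.

The pots are at (395,294), narrow, and (519,362), wide. The dish is at (487,305), the syringe at (532,435) and the mirror at (275,298). The wrist view shows small_cover at (196,210) and small_pot at (407,202).

Run:
```python
from h import *
S=cap("scene");D=cap("side");W=cap("wrist")
cv2.imwrite("pics/crop.png",cv2.resize(S["image"][180:310,170:370],(800,520),interpolation=cv2.INTER_CUBIC)[:,:,::-1])
cv2.imwrite("pics/side.png",cv2.resize(D["image"],(800,600))[:,:,::-1])
q=.64
for n,u,v,z in[("bigcov",436,407,.006),("smallcov",309,330,.006),("smallpot",395,288,.028),("bigpot",519,354,.028),("dish",487,303,.02),("syr1",503,456,.005),("syr2",560,415,.005),("red1",349,412,.006),("red2",398,367,.006),("mir1",241,310,.005),("mir2",305,288,.005)]:
    print(n,onz(S,u*q,v*q,z).round(3))
print("wr sc",onz(W,196*q,209*q,.006).round(3),"sp",onz(W,407*q,202*q,.028).round(3))
```

```text
bigcov [ 0.431 -0.24   0.006]
smallcov [0.435 0.05  0.006]
smallpot [0.621 0.051 0.028]
bigpot [ 0.583 -0.248  0.028]
dish [ 0.703 -0.092  0.02 ]
syr1 [ 0.419 -0.353  0.005]
syr2 [ 0.531 -0.351  0.005]
red1 [ 0.344 -0.176  0.006]
red2 [ 0.462 -0.134  0.006]
mir1 [0.393 0.2   0.005]
mir2 [0.532 0.212 0.005]
wr sc [0.438 0.056 0.006] sp [0.622 0.056 0.028]
```

View pics/crop.png

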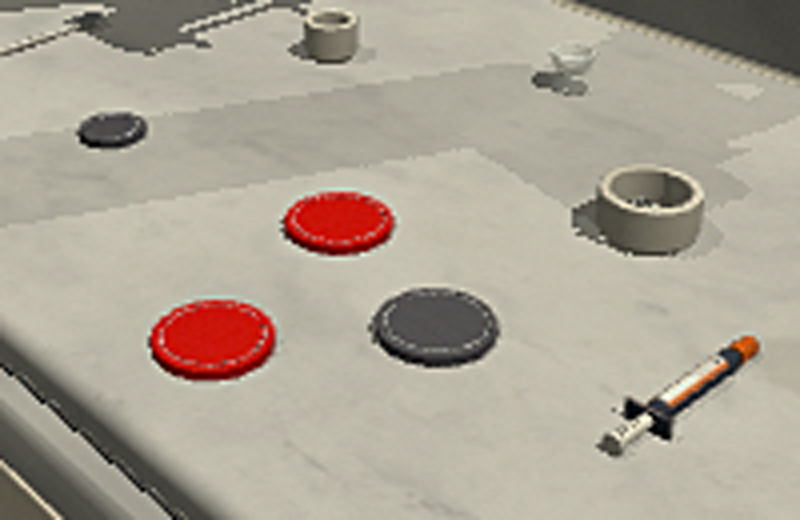

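View pics/side.png

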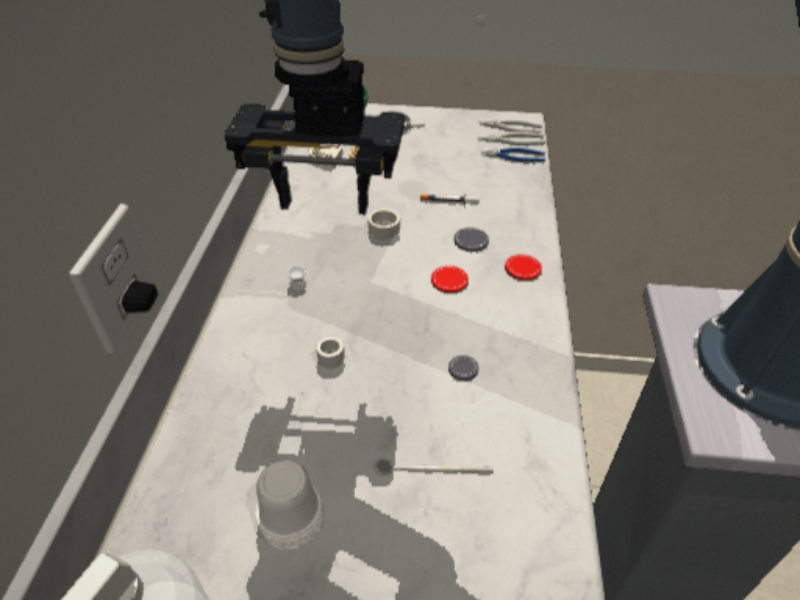

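Crop: the larger dark disc sits at crop (435,325) and the two red ones are clearly look-alikes. The smaller dark disc is at crop (113,129). The side view agrees, with the big cover at (471,239), small cover (463,367), small pot (330,352) and big pot (383,225). I'll start with the small cover and hover beside it for a closer look.

step_arm:
  steps:
    - [0, -0.15, 0.05, 0, 0, 0, -1]
    - [0, -0.28, 0.1, 0, 0, 0, -1]
    - [0, -0.4, 0.15, 0, 0, 0, -1]
    - [0, -0.52, 0.22, 0, 0, 0, -1]
    - [0, -0.625, 0.2667, 0, 0, 0, -1]
    - [0, -0.625, 0.2667, 0, 0, 0, -1]
    - [0, -0.625, 0.2667, 0, 0, 0, -1]
    - [0, -0.625, 0.2667, 0, 0, 0, -1]

```text
time_s: 0.97
position: [0.4391, -0.0004, 0.1304]
tcp_rot: [[0.0, 1.0, 0.003], [1.0, -0.0, -0.001], [-0.001, 0.003, -1.0]]
force: [0.9, 0.0, 0.6]
opening: 1.003
grasp_force: 0.0
```

```bash
cat >> h.py <<'E'
def gray_disc(c,z,lo,hi,dmm,fn=None):
    """bodies with median grey in lo..hi whose size on plane z is near dmm: ellipse centres -> world"""
    g=cv2.cvtColor(c["image"],cv2.COLOR_RGB2GRAY); m=cv2.inRange(g,lo,hi)
    m=cv2.morphologyEx(m,cv2.MORPH_OPEN,np.ones((3,3)))
    for k in cv2.findContours(m,cv2.RETR_EXTERNAL,cv2.CHAIN_APPROX_NONE)[0]:
        if len(k)<30: continue
        P=np.array([onz(c,u,v,z)[:2] for u,v in cv2.convexHull(k)[:,0].astype(float)])
        (x,y),r=cv2.minEnclosingCircle((P*1000).astype(np.float32))
        a=cv2.contourArea((P*1000).astype(np.float32)); e=cv2.fitEllipse((P*1000).astype(np.float32))
        if abs(2*r-dmm)<14: print("d",round(2*r,1),"deq",round(2*np.sqrt(a/np.pi),1),"ctr",np.round((x,y),1),"ell",np.round(e[0],1),np.round(e[1],1),"px",k[:,0].mean(0).round())
E
python3 - <<'E'
from h import *
c=cap("wrist","w1"); s=c["s"];print(s["time_s"],s["position"].round(4),s["tcp_rot"].round(4).tolist())
for h in(70,90,110): print(h);gray_disc(c,.005,0,h,42)
E
```

```text
0.9667 [ 4.391e-01 -4.000e-04  1.304e-01] [[0.0003, 1.0, 0.0027], [1.0, -0.0003, -0.0007], [-0.0007, 0.0027, -1.0]]
70
90
d 34.2 deq 24.3 ctr [617.1  60.4] ell [617.6  59.7] [26.8 33.3] px [419. 133.]
d 33.8 deq 29.9 ctr [435.5  51.9] ell [435.   52.8] [29.  33.4] px [258. 134.]
d 31.1 deq 16.8 ctr [423.9  56.1] ell [423.9  55.8] [16.2 30.5] px [243. 131.]
110
d 42.8 deq 41.1 ctr [435.4  55.3] ell [435.6  55.3] [41.2 42.5] px [259. 132.]
d 51.3 deq 39.6 ctr [619.4  64.5] ell [618.8  64.9] [37.5 52.1] px [419. 128.]
```

View pics/w1.png

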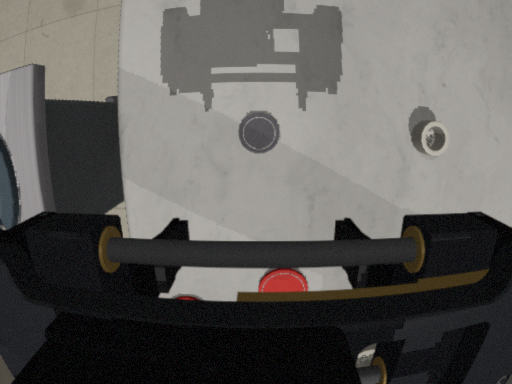

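The wrist view shows small_cover at (259,132), fitting 42 mm, so its centre is at about (0.4355, 0.0553). Moving over it and down.

step_arm:
  steps:
    - [0.1, -0.012, 0.05, 0, 0, 0, -1]
    - [0.1857, -0.012, 0.13, 0, 0, 0, -1]
    - [0.1857, -0.012, 0.2, 0, 0, 0, -1]
    - [0.1857, -0.012, 0.268, 0, 0, 0, -1]
    - [0.1857, -0.012, 0.268, 0, 0, 0, -1]
    - [0.1857, -0.012, 0.31, 0, 0, 0, -1]
    - [0.1857, -0.012, 0.335, 0, 0, 0, -1]
    - [0.1857, -0.012, 0.335, 0, 0, 0, -1]

```text
time_s: 1.68
position: [0.4351, 0.0555, 0.0291]
tcp_rot: [[0.0, 1.0, 0.001], [1.0, -0.0, -0.0], [-0.0, 0.001, -1.0]]
force: [-0.6, 0.1, 0.8]
opening: 1.001
grasp_force: 0.0
```

step_arm:
  steps:
    - [0, 0, 0.008, 0, 0, 0, -1]
    - [0, 0, 0.008, 0, 0, 0, -1]
    - [0, 0, 0.008, 0, 0, 0, 0.2]
    - [0, 0, 0.008, 0, 0, 0, 0.5]
    - [0, 0, 0.008, 0, 0, 0, 1]
    - [0, 0, 0.008, 0, 0, 0, 1]
    - [0, 0, 0.008, 0, 0, 0, 1]
    - [0, 0, 0.008, 0, 0, 0, 1]

```text
time_s: 2.35
position: [0.4339, 0.0557, 0.0271]
tcp_rot: [[0.0, 1.0, 0.0], [1.0, -0.0, -0.0], [-0.0, 0.0, -1.0]]
force: [-0.3, 0.6, 0.1]
opening: 0.63
grasp_force: 0.0
```

step_arm:
  steps:
    - [0, 0, 0, 0, 0, 0, 1]
    - [0, 0, 0, 0, 0, 0, 1]
    - [0, 0, 0, 0, 0, 0, 1]
    - [0, 0, 0, 0, 0, 0, 1]
    - [0, 0, 0, 0, 0, 0, 1]
    - [0, 0, 0, 0, 0, 0, 1]

```text
time_s: 2.85
position: [0.4339, 0.0557, 0.027]
tcp_rot: [[0.0, 1.0, -0.0], [1.0, -0.0, 0.0], [0.0, -0.0, -1.0]]
force: [0.0, -0.6, -0.4]
opening: 0.17
grasp_force: 0.0
```

It closed to 15 mm, so the grip missed the disc. I'll open, back off and look.

step_arm:
  steps:
    - [0, 0, 0, 0, 0, 0, 0.3]
    - [0, 0, 0, 0, 0, 0, -1]
    - [0, 0, 0, 0, 0, 0, -1]
    - [0, 0, 0, 0, 0, 0, -1]
    - [0, 0, 0, 0, 0, 0, -1]
    - [0, 0, 0, 0, 0, 0, -1]
    - [0, 0, 0, 0, 0, 0, -1]
    - [0, 0, 0, 0, 0, 0, -1]

```text
time_s: 3.52
position: [0.4339, 0.0557, 0.027]
tcp_rot: [[0.0, 1.0, 0.0], [1.0, -0.0, -0.0], [-0.0, 0.0, -1.0]]
force: [-0.3, -0.6, -0.9]
opening: 0.692
grasp_force: 0.0
```

step_arm:
  steps:
    - [0, 0, -0.1, 0, 0, 0, -1]
    - [0, 0, -0.2, 0, 0, 0, -1]
    - [-0.09, 0, -0.3, 0, 0, 0, -1]
    - [-0.1857, 0, -0.343, 0, 0, 0, -1]
    - [-0.1857, 0, -0.343, 0, 0, 0, -1]
    - [-0.1857, 0, -0.343, 0, 0, 0, -1]

```text
time_s: 4.02
position: [0.4346, -0.001, 0.1308]
tcp_rot: [[0.003, 1.0, 0.003], [1.0, -0.003, -0.001], [-0.001, 0.003, -1.0]]
force: [-0.3, 0.5, -0.7]
opening: 0.994
grasp_force: 0.0
```

Run:
```python
from h import *
c=cap("wrist","w2"); s=c["s"];print(s["time_s"],s["position"].round(4),s["opening"])
for h in(100,110,120): print(h);gray_disc(c,.005,0,h,42)
S=cap("scene");i=S["image"][170:250,150:290];cv2.imwrite("pics/s2.png",np.vstack([cv2.resize(i,(700,400),interpolation=2)])[:,:,::-1])
```

```text
4.0167 [ 0.4346 -0.001   0.1308] 0.9940872006918237
100
d 36.9 deq 27.2 ctr [619.6  59.1] ell [619.2  59. ] [32.3 35.9] px [422. 132.]
d 41.5 deq 40.5 ctr [435.5  55.1] ell [435.6  55.1] [40.8 41.2] px [264. 135.]
110
d 42.8 deq 41.1 ctr [435.4  55.5] ell [435.6  55.3] [41.1 42.6] px [263. 131.]
d 50.9 deq 39.6 ctr [618.7  64.5] ell [618.5  65.2] [37.4 52.2] px [423. 127.]
120
d 44.2 deq 42.2 ctr [435.2  56. ] ell [435.4  55.8] [41.8 44. ] px [263. 130.]
d 52.9 deq 41.0 ctr [618.1  64.1] ell [618.7  64.8] [38.8 53.4] px [423. 127.]
```

The cover hasn't moved, so the fingers passed above it. I'll go back down and check the tip height by image and by contact.

step_arm:
  steps:
    - [0.1, 0, 0.1, 0, 0, 0, -1]
    - [0.1857, 0, 0.2, 0, 0, 0, -1]
    - [0.1857, 0, 0.29, 0, 0, 0, -1]
    - [0.1857, 0, 0.335, 0, 0, 0, -1]
    - [0.1857, 0, 0.343, 0, 0, 0, -1]
    - [0.1857, 0, 0.343, 0, 0, 0, -1]

```text
time_s: 4.62
position: [0.432, 0.0568, 0.0255]
tcp_rot: [[-0.001, 1.0, -0.005], [1.0, 0.001, 0.001], [0.001, -0.005, -1.0]]
force: [1.0, 0.6, 0.4]
opening: 0.998
grasp_force: 0.0
```

Run:
```python
from h import *
s=read_state();print(s["position"],s["force"])
S=cap("scene");D=cap("side")
a=cv2.resize(S["image"][170:240,150:255],(600,400),interpolation=2)
cv2.imwrite("pics/s3.png",np.hstack([a])[:,:,::-1])
c=S;T=np.linalg.inv(S["world_from_camera"])
for p in([.435-.05,.055,0],[.435+.05,.055,0],[.435,.055,0]):
    q=T@np.r_[p,1];print((np.array([q[0]/q[2]*K(c)+c["cx"]-150,q[1]/q[2]*K(c)+c["cy"]-170])*5.714).round())
```

```text
[0.43200805 0.05682704 0.02547296] [0.9742288  0.59433567 0.38552144]
[168. 280.]
[360. 212.]
[267. 244.]
```

View pics/s3.png

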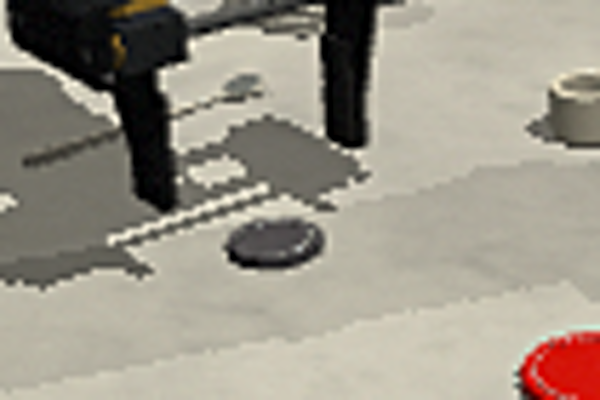

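The tips at crop (160,205) and (348,145) sit about 70 px above where table-level tips should be, at (168,280) and (360,212). They are either well above the table or off sideways, so I'll triangulate with the side view.

Run:
```python
from h import *
D=cap("side")
print(read_state()["position"])
T=np.linalg.inv(D["world_from_camera"])
def pj(p):
    q=T@np.r_[p,1];return np.array([q[0]/q[2]*K(D)+D["cx"],q[1]/q[2]*K(D)+D["cy"]])
for p in([.385,.055,0],[.485,.055,0],[.385,.055,.03],[.485,.055,.03],[.435,.055,0]): print(p,((pj(p)-[220,150])*5).round())
cv2.imwrite("pics/d3.png",cv2.resize(D["image"][150:270,220:380],(800,600),interpolation=2)[:,:,::-1])
```

```text
[0.43416463 0.05588682 0.02752581]
[0.385, 0.055, 0] [500. 440.]
[0.485, 0.055, 0] [270. 421.]
[0.385, 0.055, 0.03] [508. 394.]
[0.485, 0.055, 0.03] [272. 375.]
[0.435, 0.055, 0] [384. 430.]
```

View pics/d3.png

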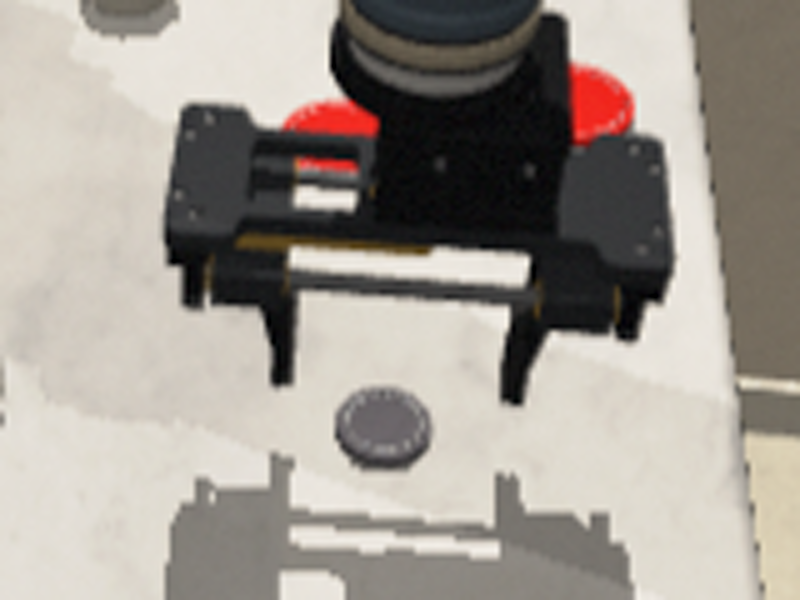

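The side view has tips at (512,403) and (282,384), against (500,440) and (270,421) for table level. Triangulating both.

Run:
```python
from h import *
S=cap("scene");D=cap("side")
def tri(a,b):
    A=[];B=[]
    for o,d in(a,b):
        d=d/np.linalg.norm(d);M=np.eye(3)-np.outer(d,d);A.append(M);B.append(M@o)
    x=np.linalg.lstsq(np.vstack(A),np.hstack(B),rcond=None)[0];return x.round(4),[np.linalg.norm(A[i]@x-B[i]).round(4) for i in(0,1)]
for s,d in(((160,208),(512,403)),((348,145),(282,384)),((274,240),(384,424))):
    print(tri(ray(S,150+s[0]/5.714,170+s[1]/5.714),ray(D,220+d[0]/5,150+d[1]/5)))
```

```text
(array([0.3852, 0.0599, 0.0313]), [np.float64(0.0018), np.float64(0.0018)])
(array([0.4819, 0.0597, 0.0316]), [np.float64(0.0018), np.float64(0.0018)])
(array([0.4362, 0.0528, 0.0021]), [np.float64(0.0009), np.float64(0.0009)])
```

The tips are about 30 mm above the table, higher than the stated geometry implies. x agrees. I'll go lower in stages and watch the force.

step_arm:
  steps:
    - [0, 0, 0.035, 0, 0, 0, -1]
    - [0, 0, 0.06, 0, 0, 0, -1]
    - [0, 0, 0.06, 0, 0, 0, -1]

```text
time_s: 5.12
position: [0.4337, 0.0556, 0.0087]
tcp_rot: [[0.001, 1.0, -0.001], [1.0, -0.001, 0.0], [0.0, -0.001, -1.0]]
force: [0.5, 0.4, 0.0]
opening: 1.0
grasp_force: 0.0
```

step_arm:
  steps:
    - [0, 0, 0.01, 0, 0, 0, -1]
    - [0, 0, 0.01, 0, 0, 0, -1]

```text
time_s: 5.28
position: [0.4339, 0.0556, 0.006]
tcp_rot: [[0.0, 1.0, -0.0], [1.0, -0.0, 0.0], [0.0, -0.0, -1.0]]
force: [0.9, 0.0, 0.0]
opening: 0.999
grasp_force: 0.0
```

Run:
```python
from h import *
s=read_state();print(s["position"],s["force"])
S=cap("scene");D=cap("side")
a=cv2.resize(S["image"][180:250,150:255],(525,350),interpolation=2);b=cv2.resize(D["image"][200:270,240:345],(525,350),interpolation=2)
cv2.imwrite("pics/s4.png",cv2.resize(np.hstack([a,b]),(800,267))[:,:,::-1])
```

```text
[0.43385455 0.05564786 0.00597966] [0.87160055 0.02449613 0.0420972 ]
```

View pics/s4.png

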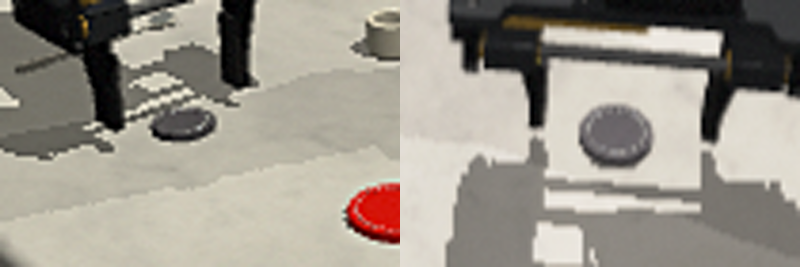

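Tips are at (115,127) and (240,86) in the left panel, and (541,125) and (710,142) in the right. They are still roughly 5–10 mm up, with a small gap to their shadows. I'll step down gently until they touch.

step_arm:
  steps:
    - [0, 0, 0.01, 0, 0, 0, -1]
    - [0, 0, 0.01, 0, 0, 0, -1]

```text
time_s: 5.55
position: [0.4339, 0.0557, 0.0029]
tcp_rot: [[0.0, 1.0, 0.0], [1.0, -0.0, -0.0], [-0.0, 0.0, -1.0]]
force: [0.1, -1.0, 0.1]
opening: 0.999
grasp_force: 0.0
```

step_arm:
  steps:
    - [0, 0, 0.005, 0, 0, 0, -1]
    - [0, 0, 0.005, 0, 0, 0, -1]

```text
time_s: 5.72
position: [0.4338, 0.0558, 0.0014]
tcp_rot: [[0.0, 1.0, -0.0], [1.0, -0.0, 0.0], [0.0, -0.0, -1.0]]
force: [0.3, 0.6, 0.6]
opening: 1.001
grasp_force: 0.0
```

step_arm:
  steps:
    - [0, 0, 0.005, 0, 0, 0, -1]
    - [0, 0, 0.005, 0, 0, 0, -1]

```text
time_s: 5.88
position: [0.4338, 0.0558, -0.0001]
tcp_rot: [[0.0, 1.0, -0.0], [1.0, -0.0, 0.0], [0.0, -0.0, -1.0]]
force: [0.3, 0.2, -0.6]
opening: 1.001
grasp_force: 0.0
```

step_arm:
  steps:
    - [0, 0, 0.005, 0, 0, 0, -1]
    - [0, 0, 0.005, 0, 0, 0, -1]

```text
time_s: 6.05
position: [0.4338, 0.0558, -0.0016]
tcp_rot: [[-0.0, 1.0, -0.0], [1.0, 0.0, 0.0], [0.0, -0.0, -1.0]]
force: [-0.2, -0.8, 0.2]
opening: 1.001
grasp_force: 0.0
```

step_arm:
  steps:
    - [0, 0, 0.005, 0, 0, 0, -1]
    - [0, 0, 0.005, 0, 0, 0, -1]

```text
time_s: 6.22
position: [0.4338, 0.0557, -0.0031]
tcp_rot: [[0.0, 1.0, -0.0], [1.0, -0.0, 0.0], [0.0, -0.0, -1.0]]
force: [-0.9, 0.1, -0.7]
opening: 0.998
grasp_force: 0.0
```

Run:
```python
from h import *
s=read_state();print(s["position"],s["force"])
S=cap("scene");D=cap("side")
# dark columns: lowest black pixel of each finger, side view and scene view
for n,I,(r0,r1,c0,c1) in(("side",D["image"],(215,250,262,340)),("scene",S["image"],(185,225,170,225))):
    m=(I[r0:r1,c0:c1].max(2)<45)
    print(n,[(c+c0,int(np.where(m[:,c])[0].max())+r0) for c in range(c1-c0) if m[:,c].any()])
```

```text
[ 0.43379937  0.05574679 -0.00314668] [-0.93840564  0.13533191 -0.69587372]
side [(262, 220), (263, 220), (264, 220), (265, 220), (266, 220), (267, 220), (268, 220), (269, 220), (270, 220), (271, 220), (272, 222), (273, 226), (274, 235), (275, 235), (276, 235), (277, 228), (319, 238), (320, 238), (321, 239), (322, 236), (323, 232), (324, 230), (325, 228), (326, 226), (327, 225), (328, 225), (329, 225), (330, 225), (331, 225), (332, 225), (333, 225), (334, 225), (335, 226), (336, 226), (337, 226), (338, 226), (339, 225)]
scene [(170, 197), (171, 197), (172, 199), (173, 202), (174, 204), (175, 214), (176, 214), (177, 215), (178, 216), (179, 216), (180, 217), (181, 216), (182, 216), (183, 192), (184, 188), (186, 187), (187, 187), (188, 186), (189, 186), (190, 215), (191, 215), (192, 216), (193, 216), (194, 216), (195, 216), (196, 216), (197, 216), (198, 216), (199, 216), (200, 216), (201, 215), (202, 215), (203, 215), (204, 214), (205, 213), (208, 201), (209, 204), (210, 204), (211, 205), (212, 205), (213, 205), (214, 205), (215, 190)]
```

Tips are still about 7 mm up by both views. Continuing until contact.

step_arm:
  steps:
    - [0, 0, 0.01, 0, 0, 0, -1]
    - [0, 0, 0.01, 0, 0, 0, -1]

```text
time_s: 6.48
position: [0.4338, 0.0557, -0.0063]
tcp_rot: [[0.0, 1.0, -0.0], [1.0, -0.0, 0.0], [0.0, -0.0, -1.0]]
force: [-0.2, -0.0, -0.6]
opening: 1.004
grasp_force: 0.0
```

step_arm:
  steps:
    - [0, 0, 0.004, 0, 0, 0, -1]
    - [0, 0, 0.004, 0, 0, 0, -1]

```text
time_s: 6.65
position: [0.4338, 0.0557, -0.0074]
tcp_rot: [[0.0, 1.0, -0.0], [1.0, -0.0, 0.0], [0.0, -0.0, -1.0]]
force: [-0.0, 0.6, 0.1]
opening: 1.0
grasp_force: 0.0
```

step_arm:
  steps:
    - [0, 0, 0.004, 0, 0, 0, -1]
    - [0, 0, 0.004, 0, 0, 0, -1]

```text
time_s: 6.82
position: [0.4339, 0.0558, -0.0085]
tcp_rot: [[0.0, 1.0, -0.0], [1.0, -0.0, 0.0], [0.0, -0.0, -1.0]]
force: [-0.4, 0.2, -0.6]
opening: 1.0
grasp_force: 0.0
```

step_arm:
  steps:
    - [0, 0, 0.003, 0, 0, 0, -1]
    - [0, 0, 0.003, 0, 0, 0, -1]

```text
time_s: 6.98
position: [0.4338, 0.0558, -0.0094]
tcp_rot: [[-0.0, 1.0, -0.0], [1.0, 0.0, 0.0], [0.0, -0.0, -1.0]]
force: [-0.4, -0.7, -0.0]
opening: 1.001
grasp_force: 0.0
```

step_arm:
  steps:
    - [0, 0, 0.003, 0, 0, 0, -1]
    - [0, 0, 0.003, 0, 0, 0, -1]

```text
time_s: 7.15
position: [0.4338, 0.0557, -0.0103]
tcp_rot: [[0.0, 1.0, -0.0], [1.0, -0.0, 0.0], [0.0, -0.0, -1.0]]
force: [-0.6, 0.4, -0.8]
opening: 1.001
grasp_force: 0.0
```

step_arm:
  steps:
    - [0, 0, 0.003, 0, 0, 0, -1]
    - [0, 0, 0.003, 0, 0, 0, -1]

```text
time_s: 7.32
position: [0.4339, 0.0557, -0.0111]
tcp_rot: [[0.0, 1.0, -0.0], [1.0, -0.0, 0.0], [0.0, -0.0, -1.0]]
force: [-0.7, -0.1, -0.5]
opening: 0.998
grasp_force: 0.0
```

step_arm:
  steps:
    - [0, 0, 0.003, 0, 0, 0, -1]
    - [0, 0, 0.003, 0, 0, 0, -1]

```text
time_s: 7.48
position: [0.4338, 0.0557, -0.0121]
tcp_rot: [[0.0, 1.0, -0.0], [1.0, -0.0, 0.0], [0.0, -0.0, -1.0]]
force: [-0.5, 0.0, 0.4]
opening: 0.999
grasp_force: 0.0
```

step_arm:
  steps:
    - [0, 0, 0.003, 0, 0, 0, -1]
    - [0, 0, 0.003, 0, 0, 0, -1]

```text
time_s: 7.65
position: [0.4338, 0.0557, -0.0122]
tcp_rot: [[-0.0, 1.0, 0.0], [1.0, 0.0, -0.0], [-0.0, 0.0, -1.0]]
force: [-0.5, 0.4, 8.4]
opening: 1.002
grasp_force: 4.0
```

step_arm:
  steps:
    - [0, 0, 0.003, 0, 0, 0, -1]
    - [0, 0, 0.003, 0, 0, 0, -1]

```text
time_s: 7.82
position: [0.4339, 0.0557, -0.0123]
tcp_rot: [[-0.0, 1.0, 0.001], [1.0, 0.0, -0.0], [-0.0, 0.001, -1.0]]
force: [-0.9, -0.9, 18.4]
opening: 1.004
grasp_force: 8.9
```

Contact: the fingertips touch the table at reported TCP z = −0.0122, so I'll use that as the tip zero. Both views can now give the tips' lateral position on z = 0.

step_arm:
  steps:
    - [0, 0, -0.006, 0, 0, 0, -1]
    - [0, 0, -0.01, 0, 0, 0, -1]
    - [0, 0, -0.01, 0, 0, 0, -1]

```text
time_s: 8.07
position: [0.4341, 0.0557, -0.0106]
tcp_rot: [[-0.0, 1.0, 0.001], [1.0, 0.0, -0.0], [-0.0, 0.001, -1.0]]
force: [0.3, -0.7, 0.1]
opening: 0.996
grasp_force: 0.0
```

Run:
```python
from h import *
S=cap("scene");D=cap("side");print(S["s"]["position"],S["s"]["force"])
for n,c,boxes in(("side",D,((228,250,270,280),(230,252,316,324))),("scene",S,((205,228,172,185),(195,220,205,217)))):
    for r0,r1,c0,c1 in boxes:
        m=(c["image"][r0:r1,c0:c1].max(2)<45)
        L=[(k+c0,int(np.where(m[:,k])[0].max())+r0) for k in range(c1-c0) if m[:,k].any()]
        print(n,[(*p,*onz(c,p[0]+.0,p[1]+.5,.0015)[:2].round(4).tolist()) for p in L])
```

```text
[ 0.43405758  0.05572233 -0.01058076] [ 0.30793016 -0.71924473  0.11759266]
side [(273, 229, 0.4879, 0.0432), (274, 238, 0.4839, 0.0684), (275, 237, 0.4819, 0.0654), (276, 237, 0.4798, 0.0651)]
side [(319, 241, 0.3875, 0.0664), (320, 241, 0.3853, 0.0662), (321, 241, 0.3832, 0.0659), (322, 236, 0.3809, 0.0518), (323, 234, 0.3786, 0.0459)]
scene [(174, 206, 0.4098, 0.124), (175, 213, 0.3907, 0.0859), (176, 217, 0.3812, 0.0648), (177, 218, 0.3803, 0.0584), (178, 218, 0.3821, 0.0567), (179, 219, 0.3811, 0.0505), (180, 220, 0.3802, 0.0442), (181, 219, 0.3847, 0.0472), (182, 219, 0.3865, 0.0455)]
scene [(205, 213, 0.4463, 0.0349), (208, 200, 0.4974, 0.0952), (209, 206, 0.4774, 0.062), (210, 207, 0.4758, 0.0552), (211, 207, 0.4777, 0.0534), (212, 208, 0.4761, 0.0468), (213, 208, 0.478, 0.045), (214, 208, 0.4799, 0.0433), (215, 207, 0.4854, 0.0464)]
```

The tip edges run from y = 0.045 to 0.066, so they are centred at 0.0555 and aligned with the cover. Closing.

step_arm:
  steps:
    - [0, 0, 0, 0, 0, 0, 1]
    - [0, 0, 0, 0, 0, 0, 1]
    - [0, 0, 0, 0, 0, 0, 1]
    - [0, 0, 0, 0, 0, 0, 1]
    - [0, 0, 0, 0, 0, 0, 1]
    - [0, 0, 0, 0, 0, 0, 1]
    - [0, 0, 0, 0, 0, 0, 1]
    - [0, 0, 0, 0, 0, 0, 1]

```text
time_s: 8.83
position: [0.434, 0.0557, -0.0108]
tcp_rot: [[-0.0, 1.0, 0.0], [1.0, 0.0, -0.0], [-0.0, 0.0, -1.0]]
force: [-0.3, -0.7, 0.3]
opening: 0.478
grasp_force: 2.4
```

step_arm:
  steps:
    - [0, 0, 0, 0, 0, 0, 1]
    - [0, 0, 0, 0, 0, 0, 1]
    - [0, 0, 0, 0, 0, 0, 1]

```text
time_s: 9.08
position: [0.4339, 0.0557, -0.0108]
tcp_rot: [[0.0, 1.0, 0.0], [1.0, -0.0, 0.0], [0.0, 0.0, -1.0]]
force: [0.6, -0.2, -0.7]
opening: 0.462
grasp_force: 30.0
```

Gripped at 30 N. Lifting and hovering next to the small pot.

step_arm:
  steps:
    - [0, 0, -0.1, 0, 0, 0, 1]
    - [0, 0, -0.2, 0, 0, 0, 1]
    - [-0.04, 0.1, -0.3, 0, 0, 0, 1]
    - [-0.08, 0.22, -0.38, 0, 0, 0, 1]
    - [-0.12, 0.34, -0.46, 0, 0, 0, 1]
    - [-0.16, 0.46, -0.52, 0, 0, 0, 1]
    - [-0.1857, 0.57, -0.544, 0, 0, 0, 1]
    - [-0.1857, 0.6267, -0.544, 0, 0, 0, 1]

```text
time_s: 9.75
position: [0.629, -0.0027, 0.1563]
tcp_rot: [[0.002, 1.0, 0.012], [1.0, -0.002, -0.003], [-0.003, 0.012, -1.0]]
force: [1.0, -0.3, -0.3]
opening: 0.465
grasp_force: 30.0
```

step_arm:
  steps:
    - [0, 0, 0, 0, 0, 0, 1]
    - [0, 0, 0, 0, 0, 0, 1]
    - [0, 0, 0, 0, 0, 0, 1]
    - [0, 0, 0, 0, 0, 0, 1]

```text
time_s: 10.08
position: [0.6194, 0.0007, 0.1514]
tcp_rot: [[-0.0, 1.0, -0.004], [1.0, 0.0, 0.001], [0.001, -0.004, -1.0]]
force: [0.5, 0.3, -1.0]
opening: 0.463
grasp_force: 30.0
```

Run:
```python
from h import *
c=cap("wrist","w5");print(c["s"]["position"].round(4),c["s"]["opening"],c["s"]["grasp_force"])
g=cv2.cvtColor(c["image"],cv2.COLOR_RGB2GRAY);u0,v0=261,132
print(g[v0,u0-40:u0+40:2].tolist())
for lo in(190,200,210): print(lo);gray_disc(c,.028,lo,255,38)
print("inner");[gray_disc(c,.028,0,h,26) for h in(130,150)]
i=cv2.resize(c["image"],(800,600));cv2.imwrite("pics/w5.png",i[:,:,::-1])
```

```text
[0.6194 0.0007 0.1514] 0.46324825578953327 29.999765753746033
[169, 167, 168, 167, 165, 163, 165, 164, 167, 165, 168, 166, 154, 165, 187, 176, 90, 112, 108, 109, 122, 128, 105, 118, 120, 118, 125, 119, 95, 176, 188, 161, 155, 158, 159, 171, 169, 168, 168, 167]
190
200
210
inner
```

View pics/w5.png

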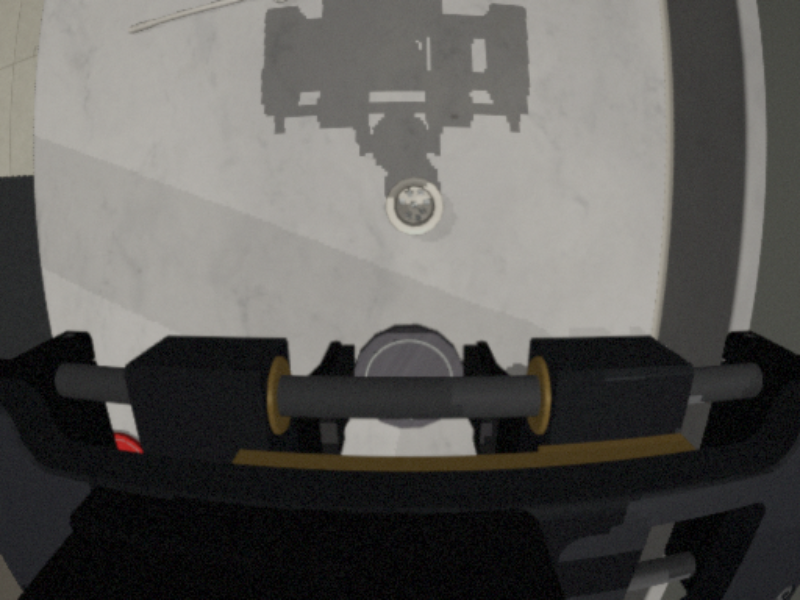

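The wrist view shows the small cover level between the pads at (410,375) and the pot mouth at (414,203). Next I'll fit the mouth and rim.

```bash
cat >> h.py <<'E'
def pot(c,u0,v0,dout,din,z=.028):
    """radial edge search on the plane z: outer rim and mouth points by steepest grey change, fitted by ellipse"""
    g=cv2.GaussianBlur(cv2.cvtColor(c["image"],cv2.COLOR_RGB2GRAY),(3,3),0).astype(np.float32)
    R=np.arange(3,40,.25); t=np.radians(np.arange(0,360,4))
    P=cv2.remap(g,(u0+np.outer(np.cos(t),R)).astype(np.float32),(v0+np.outer(np.sin(t),R)).astype(np.float32),1)
    G=np.gradient(P,axis=1)
    o=onz(c,u0,v0,z)
    rm=np.array([[1000*np.linalg.norm(onz(c,u0+r*np.cos(a),v0+r*np.sin(a),z)-o) for r in R] for a in t])
    for nm,d,sg in(("mouth",din,1),("outer",dout,-1)):
        X=np.where(abs(rm-d/2)<4,sg*G,-9); k=X.argmax(1); ok=X.max(1)>np.percentile(X.max(1),35)
        Q=np.array([1000*onz(c,u0+R[i]*np.cos(a),v0+R[i]*np.sin(a),z)[:2] for i,a in zip(k,t)])[ok].astype(np.float32)
        A=np.c_[2*Q,np.ones(len(Q))];s=np.linalg.lstsq(A,(Q**2).sum(1),rcond=None)[0]
        print(nm,"ctr",s[:2].round(1),"d",round(2*np.sqrt(s[2]+s[0]**2+s[1]**2),1),"rms",np.std(np.linalg.norm(Q-s[:2],axis=1)).round(2))
E
python3 - <<'E'
from h import *
c=cap("wrist");print(c["s"]["position"].round(4))
pot(c,265,130,38,26)
s=cap("scene");pot(s,395*.64,288*.64,38,26)
E
```

```text
[6.197e-01 6.000e-04 1.516e-01]
mouth ctr [621.3  57. ] d 26.4 rms 0.25
outer ctr [621.4  57. ] d 36.0 rms 0.36
mouth ctr [620.1  52.6] d 27.8 rms 1.83
outer ctr [620.8  51. ] d 43.0 rms 1.12
```

Clean fit: the pot centre is at (0.6213, 0.0570). Moving over it and lowering to 4 mm above contact.

step_arm:
  steps:
    - [0.1, 0.005, 0.05, 0, 0, 0, 1]
    - [0.1893, 0.005, 0.12, 0, 0, 0, 1]
    - [0.1893, 0.005, 0.22, 0, 0, 0, 1]
    - [0.1893, 0.005, 0.32, 0, 0, 0, 1]
    - [0.1893, 0.005, 0.4, 0, 0, 0, 1]
    - [0.1893, 0.005, 0.435, 0, 0, 0, 1]
    - [0.1893, 0.005, 0.435, 0, 0, 0, 1]
    - [0.1893, 0.005, 0.435, 0, 0, 0, 1]

```text
time_s: 10.9
position: [0.6234, 0.0568, 0.0221]
tcp_rot: [[0.0, 1.0, -0.0], [1.0, -0.0, 0.0], [0.0, -0.0, -1.0]]
force: [0.2, 0.1, -0.1]
opening: 0.456
grasp_force: 30.0
```

step_arm:
  steps:
    - [0, 0, 0.006, 0, 0, 0, 1]
    - [0, 0, 0.01, 0, 0, 0, 1]
    - [0, 0, 0.01, 0, 0, 0, 1]

```text
time_s: 11.15
position: [0.6243, 0.0566, 0.0203]
tcp_rot: [[0.0, 1.0, 0.002], [1.0, -0.0, -0.0], [-0.0, 0.002, -1.0]]
force: [0.6, -0.1, -0.4]
opening: 0.465
grasp_force: 30.0
```

step_arm:
  steps:
    - [0, -0.008, 0, 0, 0, 0, 1]
    - [0, -0.008, 0, 0, 0, 0, 1]
    - [0, -0.008, 0.006, 0, 0, 0, 1]
    - [0, -0.008, 0.009, 0, 0, 0, 1]
    - [0, -0.008, 0.009, 0, 0, 0, 1]

```text
time_s: 11.57
position: [0.6212, 0.0568, 0.0172]
tcp_rot: [[-0.0, 1.0, 0.0], [1.0, 0.0, -0.0], [-0.0, 0.0, -1.0]]
force: [-1.9, 0.1, 5.6]
opening: 0.466
grasp_force: 30.0
```

Contact, with 5.6 N upward at exactly the predicted height. Releasing.

step_arm:
  steps:
    - [0, 0, 0, 0, 0, 0, 0]
    - [0, 0, 0, 0, 0, 0, -0.3]
    - [0, 0, 0, 0, 0, 0, -1]
    - [0, 0, 0, 0, 0, 0, -1]
    - [0, 0, 0, 0, 0, 0, -1]
    - [0, 0, 0, 0, 0, 0, -1]

```text
time_s: 12.07
position: [0.6209, 0.0568, 0.016]
tcp_rot: [[0.0, 1.0, -0.0], [1.0, -0.0, 0.0], [0.0, -0.0, -1.0]]
force: [0.1, 0.1, 0.6]
opening: 0.788
grasp_force: 0.0
```

step_arm:
  steps:
    - [0, 0, -0.08, 0, 0, 0, -1]
    - [0, 0, -0.18, 0, 0, 0, -1]
    - [0, 0, -0.3, 0, 0, 0, -1]
    - [-0.1, 0, -0.4, 0, 0, 0, -1]
    - [-0.19, 0, -0.45, 0, 0, 0, -1]
    - [-0.19, 0, -0.45, 0, 0, 0, -1]
    - [-0.19, 0, -0.45, 0, 0, 0, -1]

```text
time_s: 12.65
position: [0.6218, -0.0016, 0.1526]
tcp_rot: [[0.003, 1.0, 0.003], [1.0, -0.003, -0.0], [-0.0, 0.003, -1.0]]
force: [-0.6, 0.2, -0.5]
opening: 1.0
grasp_force: 0.0
```

Run:
```python
from h import *
c=cap("wrist");print(c["s"]["position"].round(4),c["s"]["opening"],c["s"]["time_s"])
for h in(95,110,120): print(h);gray_disc(c,.033,0,h,42)
```

```text
[ 0.6218 -0.0016  0.1526] 0.9995229573267276 12.65
95
d 44.6 deq 41.7 ctr [621.5  57. ] ell [620.3  57. ] [41.1 43.5] px [260. 129.]
110
120
```

The small cover is at (0.621, 0.057), matching its pot. Now hovering beside the big cover.

step_arm:
  steps:
    - [-0.11, -0.07, 0, 0, 0, 0, -1]
    - [-0.22, -0.14, 0, 0, 0, 0, -1]
    - [-0.33, -0.21, 0, 0, 0, 0, -1]
    - [-0.44, -0.28, 0, 0, 0, 0, -1]
    - [-0.55, -0.35, 0.01, 0, 0, 0, -1]
    - [-0.66, -0.42, 0.03, 0, 0, 0, -1]
    - [-0.77, -0.5, 0.05, 0, 0, 0, -1]
    - [-0.88, -0.57, 0.07, 0, 0, 0, -1]

```text
time_s: 13.37
position: [0.448, -0.2633, 0.1286]
tcp_rot: [[-0.002, 1.0, -0.003], [1.0, 0.002, 0.003], [0.003, -0.003, -1.0]]
force: [0.5, -0.1, -0.5]
opening: 0.998
grasp_force: 0.0
```

step_arm:
  steps:
    - [-0.085, -0.063, 0, 0, 0, 0, -1]
    - [-0.085, -0.063, 0, 0, 0, 0, -1]
    - [-0.085, -0.063, 0, 0, 0, 0, -1]
    - [-0.085, -0.063, 0, 0, 0, 0, -1]
    - [-0.085, -0.063, 0, 0, 0, 0, -1]

```text
time_s: 13.78
position: [0.4315, -0.2878, 0.1297]
tcp_rot: [[-0.002, 1.0, -0.001], [1.0, 0.002, 0.002], [0.002, -0.001, -1.0]]
force: [0.1, 0.4, 0.1]
opening: 0.998
grasp_force: 0.0
```

Run:
```python
from h import *
c=cap("wrist");print(c["s"]["position"].round(4),c["s"]["tcp_rot"].round(3).tolist())
hsv=cv2.cvtColor(c["image"],cv2.COLOR_RGB2HSV); c["image"][hsv[...,1]>120]=255
for h in(95,110): print(h);gray_disc(c,.005,0,h,60)
```

```text
[ 0.4315 -0.2878  0.1297] [[-0.002, 1.0, -0.001], [1.0, 0.002, 0.002], [0.002, -0.001, -1.0]]
95
d 67.4 deq 47.1 ctr [ 596.1 -589.5] ell [ 598.1 -587.9] [40.4 67.1] px [369. 374.]
d 48.9 deq 24.2 ctr [ 373.8 -436.3] ell [ 374.6 -436.5] [15.6 51. ] px [215. 304.]
d 54.7 deq 34.3 ctr [ 162.1 -326.1] ell [ 160.1 -330.2] [24.2 60.5] px [ 55. 219.]
d 48.8 deq 48.0 ctr [ 431.8 -234.7] ell [ 431.9 -234.6] [48.  48.5] px [263. 135.]
d 65.0 deq 48.0 ctr [ 578.6 -234.6] ell [ 581.4 -235.7] [54.4 67.2] px [393. 134.]
d 59.9 deq 53.3 ctr [ 431.6 -233.5] ell [ 431.9 -233.1] [57.6 59.2] px [262. 124.]
d 67.6 deq 47.1 ctr [ 71.3 -42.1] ell [ 71.5 -40.6] [60.8 71.7] px [ 6. 16.]
110
d 67.4 deq 47.8 ctr [ 596.1 -589.5] ell [ 598.  -587.6] [40.2 68. ] px [369. 374.]
d 48.9 deq 24.3 ctr [ 373.8 -436.3] ell [ 374.6 -436.5] [15.2 51.4] px [215. 304.]
d 54.7 deq 35.0 ctr [ 162.1 -326.1] ell [ 160.3 -330. ] [24.9 59.5] px [ 54. 219.]
d 46.8 deq 42.9 ctr [ 597.7 -248.1] ell [ 598.  -248.1] [45.7 46.5] px [415. 153.]
d 67.8 deq 51.2 ctr [ 580.5 -235.7] ell [ 581.8 -236. ] [56.5 69.8] px [393. 135.]
d 61.7 deq 60.0 ctr [ 431.9 -233.2] ell [ 431.8 -233.1] [59.2 61.6] px [263. 132.]
d 67.6 deq 47.7 ctr [ 71.3 -42.1] ell [ 51.5 -47.2] [ 67.8 109. ] px [ 6. 16.]
```

The big cover fits 60 mm, with its centre at (0.432, −0.2335). Descending.

step_arm:
  steps:
    - [0.1, 0, 0.06, 0, 0, 0, -1]
    - [0.18, 0, 0.15, 0, 0, 0, -1]
    - [0.18, 0, 0.25, 0, 0, 0, -1]
    - [0.18, 0, 0.35, 0, 0, 0, -1]
    - [0.18, 0, 0.42, 0, 0, 0, -1]
    - [0.18, 0, 0.455, 0, 0, 0, -1]
    - [0.18, 0, 0.455, 0, 0, 0, -1]
    - [0.18, 0, 0.455, 0, 0, 0, -1]

```text
time_s: 14.5
position: [0.4315, -0.2351, -0.0063]
tcp_rot: [[-0.001, 1.0, -0.0], [1.0, 0.001, 0.0], [0.0, -0.0, -1.0]]
force: [0.5, -0.2, -0.2]
opening: 1.002
grasp_force: 0.0
```

step_arm:
  steps:
    - [0, 0, 0.007, 0, 0, 0, -1]
    - [0, 0, 0.012, 0, 0, 0, -1]
    - [0, 0, 0.012, 0, 0, 0, -1]

```text
time_s: 14.75
position: [0.4317, -0.2362, -0.009]
tcp_rot: [[0.0, 1.0, 0.002], [1.0, -0.0, -0.001], [-0.001, 0.002, -1.0]]
force: [0.1, -0.5, 0.2]
opening: 1.003
grasp_force: 0.0
```

step_arm:
  steps:
    - [0.007, 0, 0.005, 0, 0, 0, -1]
    - [0.007, 0, 0.005, 0, 0, 0, -1]
    - [0.007, 0, 0.005, 0, 0, 0, 1]
    - [0.007, 0, 0.005, 0, 0, 0, 1]
    - [0.007, 0, 0.005, 0, 0, 0, 1]
    - [0.007, 0, 0.005, 0, 0, 0, 1]
    - [0.007, 0, 0.005, 0, 0, 0, 1]
    - [0.007, 0, 0.005, 0, 0, 0, 1]

```text
time_s: 15.42
position: [0.4312, -0.2337, -0.0114]
tcp_rot: [[0.0, 1.0, 0.0], [1.0, -0.0, -0.0], [-0.0, 0.0, -1.0]]
force: [0.3, -0.8, -0.2]
opening: 0.671
grasp_force: 30.0
```

step_arm:
  steps:
    - [0, 0, 0, 0, 0, 0, 1]
    - [0, 0, 0, 0, 0, 0, 1]
    - [0, 0, 0, 0, 0, 0, 1]

```text
time_s: 15.67
position: [0.4312, -0.2337, -0.0114]
tcp_rot: [[0.0, 1.0, 0.0], [1.0, -0.0, -0.0], [-0.0, 0.0, -1.0]]
force: [0.7, -0.5, 0.6]
opening: 0.675
grasp_force: 30.0
```

Gripped at 58–60 mm. Lifting to hover beside the wide pot.

step_arm:
  steps:
    - [0, 0, -0.1, 0, 0, 0, 1]
    - [0, 0, -0.2, 0, 0, 0, 1]
    - [-0.05, 0.08, -0.3, 0, 0, 0, 1]
    - [-0.1, 0.18, -0.38, 0, 0, 0, 1]
    - [-0.15, 0.3, -0.46, 0, 0, 0, 1]
    - [-0.2, 0.41, -0.52, 0, 0, 0, 1]
    - [-0.22, 0.48, -0.548, 0, 0, 0, 1]
    - [-0.22, 0.507, -0.548, 0, 0, 0, 1]

```text
time_s: 16.33
position: [0.5885, -0.3028, 0.1564]
tcp_rot: [[-0.0, 1.0, 0.009], [1.0, 0.0, -0.006], [-0.006, 0.009, -1.0]]
force: [0.7, 0.2, -0.7]
opening: 0.674
grasp_force: 30.0
```

step_arm:
  steps:
    - [0, 0, 0, 0, 0, 0, 1]
    - [0, 0, 0, 0, 0, 0, 1]
    - [0, 0, 0, 0, 0, 0, 1]
    - [0, 0, 0, 0, 0, 0, 1]
    - [0, 0, 0, 0, 0, 0, 1]
    - [0, 0, 0, 0, 0, 0, 1]

```text
time_s: 16.83
position: [0.5821, -0.2992, 0.1526]
tcp_rot: [[0.0, 1.0, -0.001], [1.0, -0.0, 0.001], [0.001, -0.001, -1.0]]
force: [-0.2, -0.0, -1.5]
opening: 0.678
grasp_force: 30.0
```

Run:
```python
from h import *
c=cap("wrist","w7");print(c["s"]["position"].round(4),c["s"]["opening"],c["s"]["grasp_force"])
T=np.eye(4);T[:3,:3]=c["s"]["tcp_rot"];T[:3,3]=c["s"]["position"];T=np.linalg.inv(T@c["T_tool_cam"])
q=(T@[.583,-.243,.028,1])[:3];r=np.hypot(q[0],q[1]);a=np.arctan2(r,q[2])*K(c);u,v=c["cx"]+q[0]/r*a,c["cy"]+q[1]/r*a
print(u,v);pot(c,u,v,56,44)
```

```text
[ 0.5821 -0.2992  0.1526] 0.6775448840567091 29.999914169311523
263.3864799342341 131.48722285886606
mouth ctr [ 583.8 -244.2] d 45.6 rms 0.93
outer ctr [ 584.4 -245.2] d 54.1 rms 0.36
```

The wide pot's centre is at (0.584, −0.2447). Moving over it and lowering.

step_arm:
  steps:
    - [0.1, 0.003, 0.05, 0, 0, 0, 1]
    - [0.183, 0.003, 0.12, 0, 0, 0, 1]
    - [0.183, 0.003, 0.22, 0, 0, 0, 1]
    - [0.183, 0.003, 0.32, 0, 0, 0, 1]
    - [0.183, 0.003, 0.4, 0, 0, 0, 1]
    - [0.183, 0.003, 0.435, 0, 0, 0, 1]
    - [0.183, 0.003, 0.435, 0, 0, 0, 1]
    - [0.183, 0.003, 0.435, 0, 0, 0, 1]

```text
time_s: 17.55
position: [0.5842, -0.2449, 0.0227]
tcp_rot: [[0.0, 1.0, -0.0], [1.0, -0.0, 0.0], [0.0, -0.0, -1.0]]
force: [-0.1, -0.1, -0.3]
opening: 0.673
grasp_force: 30.0
```

step_arm:
  steps:
    - [0, 0, 0, 0, 0, 0, 1]
    - [0, 0, 0, 0, 0, 0, 1]

```text
time_s: 17.72
position: [0.5854, -0.2457, 0.0245]
tcp_rot: [[0.0, 1.0, 0.003], [1.0, -0.0, -0.002], [-0.002, 0.003, -1.0]]
force: [0.2, -0.3, -1.1]
opening: 0.673
grasp_force: 30.0
```

step_arm:
  steps:
    - [0, -0.002, 0.008, 0, 0, 0, 1]
    - [0, -0.002, 0.014, 0, 0, 0, 1]
    - [0, -0.002, 0.018, 0, 0, 0, 1]
    - [0, -0.002, 0.02, 0, 0, 0, 1]
    - [0, -0.002, 0.02, 0, 0, 0, 1]

```text
time_s: 18.13
position: [0.5834, -0.2447, 0.0167]
tcp_rot: [[0.0, 1.0, -0.0], [1.0, -0.0, -0.0], [-0.0, -0.0, -1.0]]
force: [-0.1, -0.5, 1.0]
opening: 0.673
grasp_force: 30.0
```

Force is just starting to show at the predicted height. Half a millimetre more, then release.

step_arm:
  steps:
    - [0, 0, 0.002, 0, 0, 0, 1]
    - [0, 0, 0.002, 0, 0, 0, 1]
    - [0, 0, 0.002, 0, 0, 0, 0]
    - [0, 0, 0.002, 0, 0, 0, -0.6]
    - [0, 0, 0.002, 0, 0, 0, -1]
    - [0, 0, 0.002, 0, 0, 0, -1]
    - [0, 0, 0.002, 0, 0, 0, -1]
    - [0, 0, 0.002, 0, 0, 0, -1]

```text
time_s: 18.8
position: [0.5835, -0.2446, 0.0156]
tcp_rot: [[0.0, 1.0, -0.0], [1.0, -0.0, 0.0], [0.0, -0.0, -1.0]]
force: [-0.1, -0.7, -0.4]
opening: 0.953
grasp_force: 0.0
```

step_arm:
  steps:
    - [0, 0, -0.08, 0, 0, 0, -1]
    - [0, 0, -0.18, 0, 0, 0, -1]
    - [0, 0, -0.3, 0, 0, 0, -1]
    - [-0.1, 0, -0.4, 0, 0, 0, -1]
    - [-0.19, 0, -0.45, 0, 0, 0, -1]
    - [-0.19, 0, -0.45, 0, 0, 0, -1]
    - [-0.19, 0, -0.45, 0, 0, 0, -1]
    - [-0.19, 0, -0.45, 0, 0, 0, -1]

```text
time_s: 19.47
position: [0.5826, -0.3009, 0.1501]
tcp_rot: [[0.001, 1.0, -0.002], [1.0, -0.001, 0.002], [0.002, -0.002, -1.0]]
force: [-0.4, 0.0, -0.4]
opening: 1.003
grasp_force: 0.0
```

Run:
```python
from h import *
c=cap("wrist");print(c["s"]["position"].round(4),c["s"]["opening"],c["s"]["time_s"])
for h in(95,110): print(h);gray_disc(c,.033,0,h,60)
S=cap("scene");cv2.imwrite("pics/fin.png",cv2.resize(S["image"][160:290,200:373],(800,600),interpolation=2)[:,:,::-1])
```

```text
[ 0.5826 -0.3009  0.1501] 1.0025340558125397 19.4667
95
d 71.4 deq 63.9 ctr [ 580.8 -235.3] ell [ 581.9 -236.1] [60.8 72.2] px [265. 125.]
d 55.0 deq 52.5 ctr [ 367.8 -175.1] ell [ 368.8 -175.3] [52.1 54.3] px [73. 79.]
110
d 57.2 deq 55.1 ctr [ 367.  -174.8] ell [ 367.6 -175.2] [54.7 57.3] px [71. 81.]
```

View pics/fin.png

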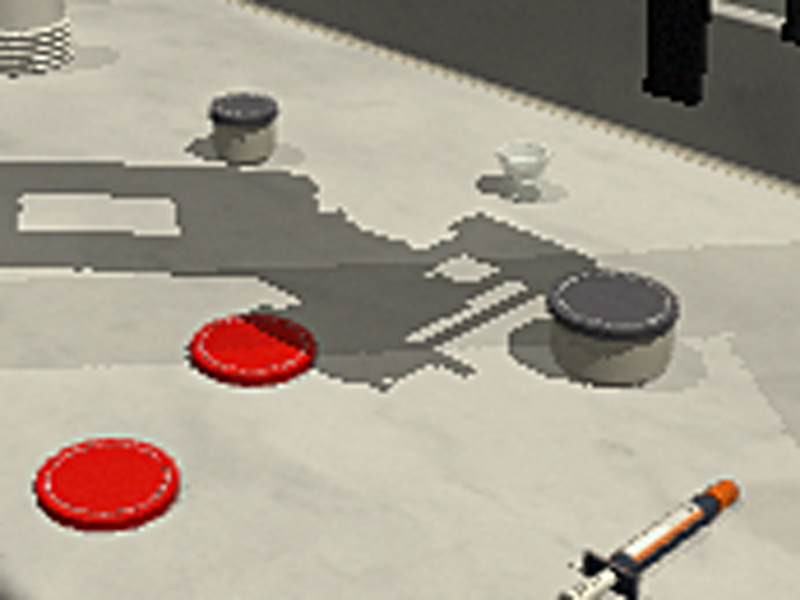

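Both covers lie flat. The big one spans columns 548–679 over a pot spanning 553–675, and the small one spans 209–278 over 213–275. Both overhang evenly, and the dish and syringe look undisturbed. Handing in.

```bash
python3 -c "
from rig import *
print(hand_in())"
```

```text
the job is handed in; nothing more can be done
None
```

Both covers are released on their own pots, flat and centred in the last picture, and the job was handed in at about 19.5 s of the 53 s allowed; no verdict was returned.

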